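Seat the bearing and the thrust ring in the bearing plate

ROBOT

A 6-joint arm with a two-finger parallel gripper is mounted at the origin on a cart in front of the work surface, level with it; the furniture and walls round the work are solid. World frame = base frame: x ahead of the robot, y to its left, z up, the work surface at z = 0. Lengths are in mm, angles in rad, forces in N, time in s.
With the tool pointing down it reaches from about 275 to 975 mm from the base axis. Payload 8.4 kg.
Tool frame: the origin (TCP) lies midway between the tips of the shut fingers; the grasp point (between the pads) lies 19 mm behind it (hold_point_z is the distance from the TCP to the grasp point, in mm); y points along the fingers, x is the direction in which the jaws open and shut, and the axes are right-handed (so a half turn about y gives the same grasp; the last joint's range is limited). The gripper opens to 92 mm and grips with 3 to 60 N. Pads are 20 mm wide; open, the fingers measure 128 mm over their backs; the gripper's body (75 mm by 189 mm) begins 69 mm behind the grasp point.
Start: joints at [-1.178, 0.353, 1.633, -0, 1.155, -0.002], TCP at [240.388, -576.924, 214.583] pointing down, gripper open.
Joint ranges: [-2.63, 2.63], [-0.92, 2.1], [0.06, 2.66], [-1.3, 4.44], [0, 2.69], [-3.02, 3.02]. Speed limits (rad/s): [2.22, 2.22, 2.79, 3.14, 3.14, 3.14].

INTERFACE

Orientations are given as a 3x3 rotation matrix whose columns are the frame's x, y, z axes.
In Python, from workcell import * gives the robot as it stands. The module is installed in compiled form; this text tells all that it offers.
- The arm moves only by the tool play_rows, never from a script. Its arguments are lists of equal length, an entry for each row: "delta_pos": the shift along the tool's x, y, z normalised to -1 to 1, where 1 is 0.2 m, a list of three; "delta_rot": the turn, a rotation vector about the tool's x, y, z normalised to -1 to 1, where 1 is 30 degrees, a list of three; "hand": the opening, from -1 (shut) to 1 (fully open). A call has exactly 10 rows; each row is the pose to reach, as a shift and turn from the pose measured when the call began, along the tool's axes at that moment; what a row does not reach only later rows make up. A row lasts 1/12 s, in which the tool goes at most 41.7 mm and 7.16 degrees, less where a joint would pass 70% of its speed; a pose out of reach is approached as far as the arm can. A call with a number of a shift or a turn outside -1 to 1 is refused whole. A call with a gripper value outside its range is refused whole. The fingers move at their own pace and stop on an object; "grip_force" is the grip in N (left out, the last holds). Time passes only in rows, so rows that repeat a pose let the fingers close, or fill a call up. It gives the time, the measured TCP pose, the force and the opening at its end, in the units of the state.
- observe(): the state, without advancing time (a new reading comes with each control period).
- get_image(name): name is "scene" or "top" or "wrist"; returns (picture, depth): 420x560x3 uint8, red, green, blue; 420x560 float32, mm along the optical axis (not along the pixel's ray), 0 where there is no reading.
- get_calibration(name): a dict with "K" (3x3 intrinsics, pixels), "R" (3x3) and "t" (3): a world point X has camera coordinates R X + t. Camera axes: x right, y down, z forward; pixel columns grow to the right and rows downward; lengths in mm; the calibration is good to about 2 mm. A picture is of the moment at which its call begins: read the wrist's pose just before it. get_calibration takes no time and is no camera call; for the wrist camera it gives the pose at the moment of the call.
- sign_off(): hands the job in, once; it reports no verdict.
Trained networks look in the newest picture that a camera, given by its name, has taken for a name from the list of things; names that differ only in an ending like _2 or _b are one class to them, and where a whole thing is asked for, a point or a joint stands for the part that bears it (a point fixed in the world has none). Each returns a list of dicts, best first, with "confidence" (0 to 1); they miss things now and then, are a little off and sometimes report something else, mostly with a low value. They report only what shows in the picture. A call takes as long as a camera call. They do not tell look-alikes from the thing itself.
- look_for(name, camera): "location" ([x, y, z] in mm, in world coordinates, good to about 4 mm: the middle of the surface that is visible of it).
The state is a dict: "time_s": time; "joint_pos": joint angles; "qvel": joint speeds; "effort": joint torques, N m; "tool_pos": TCP position; "ee_rot": TCP orientation; "force": force on the tool from outside, world axes, zero at the start; "torque": the same for the moment, N m; "grip_width": finger opening in mm.
Only numpy, scipy, OpenCV 4.12 (cv2) and the standard library are available. Lean on these libraries where they do the work, as an engineer would, in place of code of your own. Each camera call takes 0.05 s, during which the arm holds its last target.

TASK

The ball bearing and the smaller thrust ring lie on top of the grey bearing plate. With the fingertips, push each one across the plate until it drops into its own round recess (the bearing into the large one, the ring into the small one) and lies flat on the bottom of it. Do not pick either of them up, and leave the nut on the plate and everything else on the table where it is.

Things in the scene. Friction and masses are not known exactly. Their poses are not given: they have to be found in the camera images.
- bearing_plate: flat grey-painted metal plate fixed to the table, 150 (x) x 240 (y) x 20 (z) mm; origin at the centre of its underside, z up, so its top face is 20 mm above the origin. It holds two round recesses, both 10 mm deep, with 1 mm chamfered mouths: a large one (56 mm across) on its -y half and a small one (42 mm across) on its +y half, both in its +x half
- bearing_seat (a point): centre of the floor of the large recess (56 mm across, 10 mm deep; floor 10 mm below the plate's top face); axes of the plate
- ring_seat (a point): centre of the floor of the small recess (42 mm across, 10 mm deep; floor 10 mm below the plate's top face); axes of the plate
- ball_bearing_mid (a point): centre of the loose steel ball bearing, 52 mm across, 15 mm high, about 0.13 kg, half-way up (7.5 mm above its underside); z is its axis. It starts flat on the plate's top face, and stands 5 mm above that face once seated
- thrust_ring_mid (a point): centre of the loose plain steel ring, 38 mm across with an 18 mm hole, 10 mm high, about 0.07 kg, half-way up (5 mm above its underside); z is its axis. It starts flat on the plate's top face, and is flush with that face once seated
- big_nut: loose steel hexagon nut, 30 x 35 x 16 mm, lying on the plate near the middle of its +x edge; origin at the centre of its underside; must stay
- pliers: bystander: loose pliers, 51 x 178 x 14 mm, lying on the table to the left of the plate; origin at the centre of the underside
- tape_measure: bystander: loose tape measure, 62 x 75 x 35 mm, on the table to the left of the plate; origin at the centre of the underside
- jig_block: bystander: loose drilled steel block, 50 x 90 x 28 mm, on the table behind and to the right of the plate; origin at the centre of the underside
- punch: bystander: loose steel punch, 14 x 126 x 12 mm, on the table to the left of the plate; origin at the centre of the underside
- red_tin: bystander: loose upright tin, 71 mm across, 102 mm high, on the table behind and to the right of the plate; origin at the centre of the underside
Mind the look-alikes: they are no part of the job. Leave any green look-alike of the part that bears ball_bearing_mid alone.

How it is judged (in metres and radians):
At the end, for the whole second after the job is handed in: The bearing lies in the large recess and the ring in the small one: each within 5 mm of the recess's centre, no more than 2 mm above its floor and within 4 degrees of flat (horizontal distance between ball_bearing_mid and bearing_seat below 0.005 m and z of ball_bearing_mid in the frame of bearing_seat below 0.0095 m and angle between each of ball_bearing_mid, thrust_ring_mid's own z axis and vertical below 0.07 rad and horizontal distance between thrust_ring_mid and ring_seat below 0.005 m and z of thrust_ring_mid in the frame of ring_seat below 0.007 m); the robot touches nothing.
It fails at once if the bearing or the ring was picked up (more than 6 mm above its place on the plate's top face) (z of ball_bearing_mid in the frame of bearing_plate above 0.0335 m or z of thrust_ring_mid in the frame of bearing_plate above 0.031 m).
It fails at once if the nut on the plate or a bystander was moved by more than 15 mm (distance of any of big_nut, pliers, tape_measure, jig_block, punch, red_tin from where it was at the start of the episode above 0.015 m).
It also fails if it takes over 64 s, if anything falls off the work surface, if the arm or the gripper's body presses on something with over 40 N, if the wrist force passes 120 N, or if a joint passes its speed limit or range.

## Working session

There is one attempt and no reset: what is moved stays moved. The work goes in short steps, Python scripts to look and compute and a tool call to move; the robot and the scene stay as the last step left them, time stands still between calls to the robot, and variables do not carry over. Pictures are saved under pics/ and viewed, and the job is handed in when it is done.

Besides the shell and the picture viewer there is one more tool, called as name(argument=value, ...) on one line, values as JSON. play_rows: Moves the arm, as the interface text tells. Its arguments: {"type":"object","properties":{"delta_pos":{"type":"array"},"delta_rot":{"type":"array"},"hand":{"type":"array"},"grip_force":{"type":"number"}},"required":["delta_pos","delta_rot","hand"]}

```bash
mkdir -p pics; python3 - <<'E'
from workcell import *
import cv2,numpy as np
s=observe();print(s['time_s'],s['tool_pos'],s['ee_rot'],s['grip_width'])
for n in ['top','scene']:
    im,d=get_image(n); cv2.imwrite(f'pics/{n}0.png',im[:,:,::-1]); np.save(f'{n}0.npy',d)
    c=get_calibration(n);print(n,c['K'],c['R'],c['t'])
    for t in ['bearing_plate','ball_bearing_mid','thrust_ring_mid','big_nut']:
        print(t,[(np.round(r['location']),round(r['confidence'],2)) for r in look_for(t,n)])
E
```

```text
0.0 [ 240.19467024 -576.48349145  213.86171893] [[ 3.84584344e-01 -5.11264824e-04  9.23089714e-01]
 [-9.23088836e-01  1.27346711e-03  3.84584684e-01]
 [-1.37214901e-03 -9.99999058e-01  1.78126629e-05]] 91.87109168340349
top [[478.1362204    0.         277.27495902]
 [  0.         478.1362204  201.79093308]
 [  0.           0.           1.        ]] [[-7.44026639e-04 -9.99780056e-01 -2.09591665e-02]
 [-9.81463274e-01  4.74687739e-03 -1.91591517e-01]
 [ 1.91648869e-01  2.04281030e-02 -9.81250938e-01]] [ 59.93152272 564.46186838 994.0650531 ]
bearing_plate [(array([523.,  34.,  19.]), 0.94), (array([601., 354.,  33.]), 0.37)]
ball_bearing_mid [(array([ 509., -168.,   16.]), 0.93), (array([438., 371.,  13.]), 0.39)]
thrust_ring_mid [(array([511., -40.,  28.]), 0.76), (array([579.,  58.,  38.]), 0.4), (array([435., 366.,  12.]), 0.4)]
big_nut [(array([578.,  57.,  38.]), 0.57)]
scene [[393.0436925    0.         277.2841737 ]
 [  0.         393.0436925  212.07590964]
 [  0.           0.           1.        ]] [[-0.63362322 -0.773296   -0.02312812]
 [-0.35644008  0.31833196 -0.87841632]
 [ 0.68663825 -0.54834119 -0.47733621]] [418.94609943 229.33220867 608.45968478]
bearing_plate [(array([507.,  64.,  20.]), 0.97)]
ball_bearing_mid [(array([467., 104.,  34.]), 0.93)]
thrust_ring_mid []
big_nut []
```

View pics/top0.png

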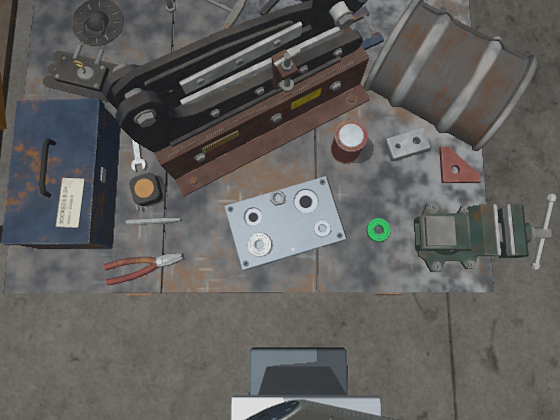

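View pics/scene0.png

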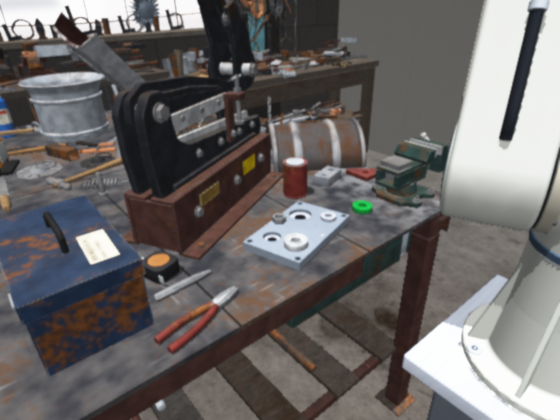

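```bash
cat > h.py <<'E'
from workcell import *
import cv2,numpy as np
def ray(n,u,v,z,c=None):
    c=c or get_calibration(n);K,R,t=map(np.array,(c['K'],c['R'],c['t']))
    d=R.T@np.linalg.inv(K)@np.array([u,v,1.]);o=-R.T@t
    return o+d*(z-o[2])/d[2]
def proj(c,X):
    K,R,t=map(np.array,(c['K'],c['R'],c['t']));p=K@(R@np.array(X)+t);return p[:2]/p[2]
E
python3 - <<'E'
from h import *
im=cv2.imread('pics/top0.png')[165:285,215:395]
cv2.imwrite('pics/crop0.png',cv2.resize(im,None,fx=4.4,fy=4.4,interpolation=cv2.INTER_CUBIC))
for n,u,v,z in [('bear',260,244,35),('ring',322,228,30),('big',306,201,20),('small',253,216,20),('nut',278,198,36),('green',378,229,15)]:
    print(n,ray('top',u,v,z).round(1))
d=np.load('top0.npy');print(d[230,290],d[201,306])
E
```

```text
bear [474.1  96.9  35. ]
ring [509.8 -40.4  30. ]
big [573.  -6.  20.]
small [539.1 114.   20. ]
nut [577.   57.1  36. ]
green [ 509.1 -166.9   15. ]
1073.8715 1088.7106
```

View pics/crop0.png

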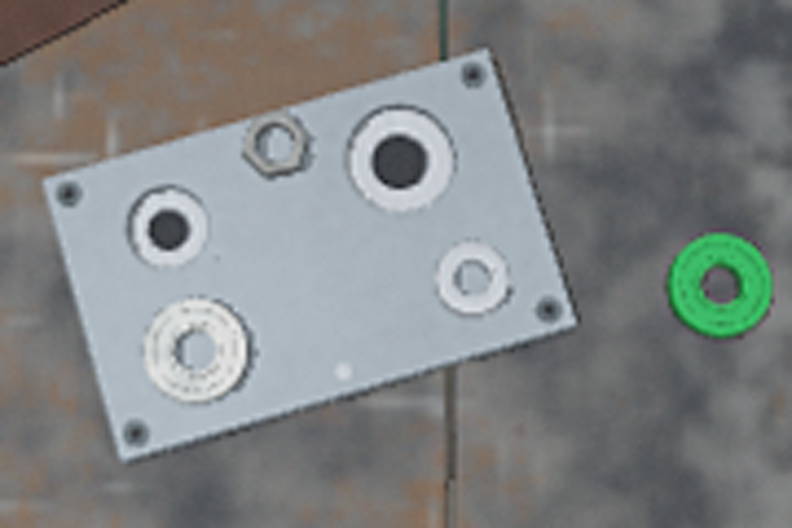

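```bash
python3 - <<'E'
from h import *
c=get_calibration('top');K,R,t=map(np.array,(c['K'],c['R'],c['t']))
d=np.load('top0.npy').astype(float);v,u=np.mgrid[:420,:560]
P=np.stack([u*1.,v*1.,np.ones_like(d)],-1)@np.linalg.inv(K).T*d[...,None]
X=(P-t)@R
m=d>0
H=np.full((30,40),-1.)
for x,y,z in X[m]:
    i=int((x-350)//15);j=int((350-y)//15)
    if 0<=i<24 and 0<=j<40: H[i,j]=max(H[i,j],z)
print('cols y',[350-15*j for j in range(40)][::2])
for i in range(23,-1,-1): print(350+15*i,' '.join('%3d'%h for h in H[i]))
# precise plate/circle centers via circle fit on upscaled
E
```

```text
cols y [350, 320, 290, 260, 230, 200, 170, 140, 110, 80, 50, 20, -10, -40, -70, -100, -130, -160, -190, -220]
695 339 345 350 356 348 347 335 248 236 226 158 140 141 138  14  15  15  15  15  14   4   3   3   3   4   2   5 102 108 106 105 105 102   6   5   4  31  31  31  32
680   2 334  -1 352 353 352 344 260 198 139 139 138 108  15  15  14  14  14   4   2   3   3   3   4   5   3   3 105 104 106 105 104 101   4   4   3  29  32  31  34
665   2 330 349 353 353 350 339 154 140 138 107  14  14  13  13  13  11   3   4   3   4   3   3   6   3   4   6   4 103 103 105 101   4   4   5   4  31  30  30  27
650   5 329 345 350 349 327 138 141 118  13  13  15  15  16   8   4   2   5   3   4   3   4   3   4   4   4   3   2   5   3   5   4   5   3   4   4   5   5   4   3
635  34 315 322 139 319 139 131  14  14  14  14  14  11   3   4   4   2   5   3   5   3   3   2   3   4   4   4   4   3   4   4   2   4   3   4   4   5   5   4   3
620  38  32   2 138 134  18  19  17  17  15  14   5   3   4   5   3   4   3   4   6   3   4   3   3  24  25  24   4   4   4   4   3   3   4   6   3   5   2   3   6
605  3
[... 2245 characters left out ...]
   5   3   5   3   3   3   4   3   3   3   4
395   5   3   3   4   3   5   4   2   4   4   3   3   3   4   3   3   6   5   4   4   3   4   2   5   3   2   6   3   4   2   4   4   3   3   3   2   4   5   3   5
380   3   3   5   5   3   5   4   3   3   5   4   3   2   2   3   3   4   3   3   2   3   4   3   2   2   4   4   4   3   5   5   3   2   4   4   3   3   4   3   4
365   2   4   2   3   2   2   4   3   2   2   3   2   3   4   3   2   2   2   2   4   3   2   4   3   3   3   2   3   2   4   3   4   3   2   2   3   3   2   2   5
350  -1  -1  -1  -1  -1  -1  -1  -1  -1  -1  -1  -1  -1  -1  -1  -1  -1  -1  -1  -1  -1  -1  -1  -1  -1  -1  -1  -1  -1  -1  -1  -1  -1  -1  -1  -1  -1  -1  -1  -1
```

```bash
cat >> h.py <<'E'
def Ryaw(a):
    a=np.radians(a);c,s=np.cos(a),np.sin(a)
    return np.array([[s,0,c],[-c,0,s],[0,-1,0]])
def plan(T):
    from scipy.spatial.transform import Rotation as Ro
    s=observe();p=np.array(s['tool_pos']);R=np.array(s['ee_rot'])
    print('now',p.round(1),'yaw',round(np.degrees(np.arctan2(R[1,2],R[0,2])),1),'t',s['time_s'],'w',round(s['grip_width'],1))
    for x,y,z,a in T:
        dp=R.T@(np.array([x,y,z])-p)/200;dr=Ro.from_matrix(R.T@Ryaw(a)).as_rotvec(degrees=True)/30
        print([round(v,3)+0 for v in dp],[round(v,3)+0 for v in dr])
E
python3 -c "
from h import *
plan([(300,-250,280,52),(400,-100,280,82),(440,40,280,112),(440,40,280,120)])"
```

```text
now [ 240.4 -576.9  214.6] yaw 22.6 t 0.5 w 92.2
[np.float64(-1.394), np.float64(-0.327), np.float64(0.904)] [np.float64(0.0), np.float64(-0.979), np.float64(0.0)]
[np.float64(-1.894), np.float64(-0.327), np.float64(1.654)] [np.float64(0.0), np.float64(-1.979), np.float64(0.0)]
[np.float64(-2.463), np.float64(-0.327), np.float64(2.108)] [np.float64(0.0), np.float64(-2.979), np.float64(0.0)]
[np.float64(-2.463), np.float64(-0.327), np.float64(2.108)] [np.float64(0.0), np.float64(-3.246), np.float64(0.0)]
```

play_rows(delta_pos=[[-1,-0.33,0.65],[-1,-0.33,0.65],[-1,-0.33,0.65],[-1,-0.33,0.65],[-1,-0.33,0.65],[-1,-0.33,0.65],[-1,-0.33,0.65],[-1,-0.33,0.65],[-1,-0.33,0.65],[-1,-0.33,0.65]], delta_rot=[[0,-1,0],[0,-1,0],[0,-1,0],[0,-1,0],[0,-1,0],[0,-1,0],[0,-1,0],[0,-1,0],[0,-1,0],[0,-1,0]], hand=[-0.35,-0.35,-0.35,-0.35,-0.35,-0.35,-0.35,-0.35,-0.35,-0.35])

```text
time_s: 1.33
tool_pos: [283.3, -343.2, 280.3]
ee_rot: [[0.794, -0.0, 0.608], [-0.608, -0.0, 0.794], [-0.0, -1.0, -0.0]]
force: [0.3, 0.1, -0.3]
grip_width: 30.3
```

```bash
python3 -c "
from h import *
plan([(400,-100,280,82),(440,40,280,112),(440,40,280,120)])"
```

```text
now [ 283.3 -343.2  280.3] yaw 52.6 t 1.3333 w 30.3
[np.float64(-0.275), np.float64(0.001), np.float64(1.32)] [np.float64(0.0), np.float64(-0.98), np.float64(-0.001)]
[np.float64(-0.542), np.float64(0.001), np.float64(1.998)] [np.float64(0.0), np.float64(-1.98), np.float64(-0.001)]
[np.float64(-0.542), np.float64(0.001), np.float64(1.998)] [np.float64(0.0), np.float64(-2.247), np.float64(-0.001)]
```

play_rows(delta_pos=[[-0.27,0,1],[-0.27,0,1],[-0.27,0,1],[-0.27,0,1],[-0.27,0,1],[-0.27,0,1],[-0.27,0,1],[-0.27,0,1],[-0.27,0,1],[-0.27,0,1]], delta_rot=[[0,-1,0],[0,-1,0],[0,-1,0],[0,-1,0],[0,-1,0],[0,-1,0],[0,-1,0],[0,-1,0],[0,-1,0],[0,-1,0]], hand=[-0.35,-0.35,-0.35,-0.35,-0.35,-0.35,-0.35,-0.35,-0.35,-0.35])

```text
time_s: 2.17
tool_pos: [361.6, -153.0, 280.0]
ee_rot: [[0.991, -0.001, 0.132], [-0.132, -0.0, 0.991], [-0.001, -1.0, -0.0]]
force: [-0.5, -0.3, 0.8]
grip_width: 29.6
```

```bash
python3 -c "
from h import *
plan([(450,40,280,112),(440,40,280,120)])
im,d=get_image('wrist');cv2.imwrite('pics/w1.png',im[:,:,::-1])
c=get_calibration('wrist');R=np.array(c['R']);print(R.round(2),-R.T@c['t'])"
```

```text
now [ 361.6 -153.   280. ] yaw 82.4 t 2.1667 w 29.6
[np.float64(0.311), np.float64(0.0), np.float64(1.015)] [np.float64(0.0), np.float64(-0.986), np.float64(-0.002)]
[np.float64(0.261), np.float64(0.0), np.float64(1.008)] [np.float64(0.0), np.float64(-1.253), np.float64(-0.002)]
[[ 0.99 -0.13 -0.  ]
 [-0.13 -0.96  0.26]
 [-0.04 -0.26 -0.97]] [371.02870081 -79.90511721 449.73595531]
```

View pics/w1.png

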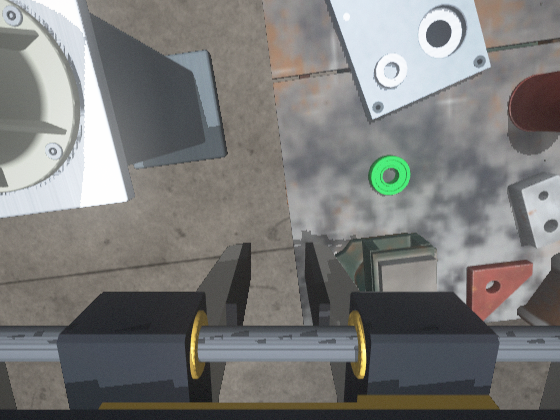

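play_rows(delta_pos=[[0.4,0,0.8],[0.4,0,0.8],[0.4,0,0.8],[0.4,0,0.8],[0.4,0,0.8],[0.4,0,0.8],[0.4,0,0.8],[0.4,0,0.8],[0.4,0,0.8],[0.4,0,0.8]], delta_rot=[[0,-1,0],[0,-1,0],[0,-1,0],[0,-1,0],[0,-1,0],[0,-1,0],[0,-1,0],[0,-1,0],[0,-1,0],[0,-1,0]], hand=[-0.35,-0.35,-0.35,-0.35,-0.35,-0.35,-0.35,-0.35,-0.35,-0.35])

```text
time_s: 3.05
tool_pos: [461.4, -6.1, 280.1]
ee_rot: [[0.925, -0.001, -0.379], [0.379, -0.0, 0.925], [-0.001, -1.0, -0.0]]
force: [-0.2, -0.3, 0.1]
grip_width: 29.9
```

```bash
cat >> h.py <<'E'
def snap(n,f):
    c=get_calibration(n);im,d=get_image(n);cv2.imwrite(f'pics/{f}.png',im[:,:,::-1]);np.savez(f'{f}.npz',d=d,K=c['K'],R=c['R'],t=c['t']);return im,d
E
python3 -c "
from h import *
plan([(450,40,280,120)])
snap('wrist','w2')"
```

```text
now [461.4  -6.1 280.1] yaw 112.3 t 3.05 w 29.9
[np.float64(0.035), np.float64(0.001), np.float64(0.235)] [np.float64(0.0), np.float64(-0.258), np.float64(-0.001)]
```

View pics/w2.png

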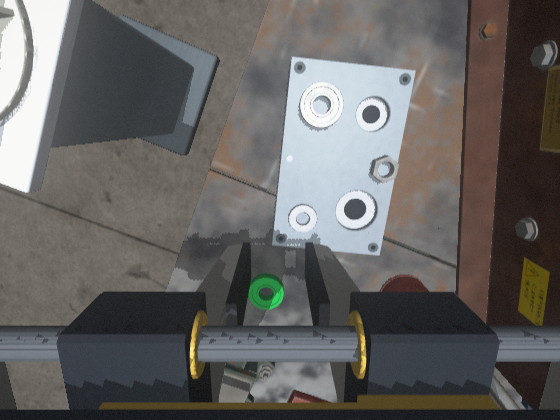

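```bash
cat >> h.py <<'E'
def rect(f,z,x0,x1,y0,y1,s=3):
    q=np.load(f'{f}.npz');im=cv2.imread(f'pics/{f}.png')
    # rows: x decreasing, cols: y decreasing
    h,w=int((x1-x0)*s),int((y1-y0)*s)
    r,c=np.mgrid[:h,:w];X=np.stack([x1-r/s,y1-c/s,np.full(r.shape,float(z))],-1)
    p=(X@q['R'].T+q['t'])@q['K'].T
    return cv2.remap(im,(p[...,0]/p[...,2]).astype(np.float32),(p[...,1]/p[...,2]).astype(np.float32),cv2.INTER_CUBIC)
def circ(f,z,x,y,D,win=40,s=4,tol=2.5):
    g=cv2.cvtColor(rect(f,z,x-win,x+win,y-win,y+win,s),cv2.COLOR_BGR2GRAY)
    g=cv2.GaussianBlur(g,(0,0),3)
    gx=cv2.Sobel(g,cv2.CV_32F,1,0);gy=cv2.Sobel(g,cv2.CV_32F,0,1)
    mag=np.hypot(gx,gy);best=(-1,)
    a=np.linspace(0,2*np.pi,180,endpoint=False)
    for rr in np.arange(D/2-tol,D/2+tol+.1,.5):
        k=np.zeros((2*win*s+1,)*2,np.float32)
        for t in a: k[int(round(win*s+rr*s*np.sin(t))),int(round(win*s+rr*s*np.cos(t)))]=1
        k/=k.sum()
        m=cv2.filter2D(np.minimum(mag,60),-1,k,borderType=cv2.BORDER_CONSTANT)
        cc=slice(win*s-12*s,win*s+12*s);sub=m[cc,cc]
        i=np.unravel_index(sub.argmax(),sub.shape)
        if sub[i]>best[0]: best=(sub[i],x+12-i[0]/s,y+12-i[1]/s,rr*2)
    return [round(float(b),1) for b in best]
E
python3 - <<'E'
from h import *
c=get_calibration('top');np.savez('top0.npz',K=c['K'],R=c['R'],t=c['t'])
for f in ['top0','w2']:
  for n,x,y,z,D in [('bear',474,97,35,52),('ring',510,-40,30,38),('big',573,-6,20,56),('small',539,114,20,42)]:
    print(f,n,circ(f,z,x,y,D))
  cv2.imwrite(f'pics/r_{f}.png',rect(f,20,400,640,-100,170,2))
E
```

```text
top0 bear [43.0, 474.0, 99.2, 51.0]
top0 ring [35.3, 510.2, -40.0, 35.0]
top0 big [42.4, 573.2, -5.5, 52.0]
top0 small [40.0, 538.2, 113.8, 38.0]
w2 bear [44.6, 474.2, 99.0, 50.0]
w2 ring [46.0, 510.2, -40.2, 36.0]
w2 big [52.3, 572.5, -5.2, 52.0]
w2 small [47.8, 538.0, 113.2, 39.0]
```

View pics/r_w2.png

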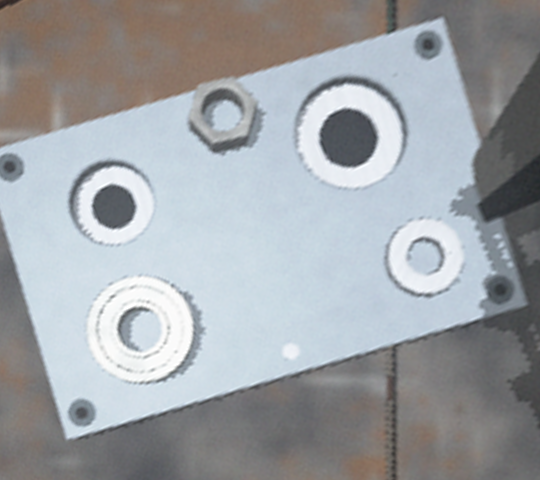

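View pics/r_top0.png

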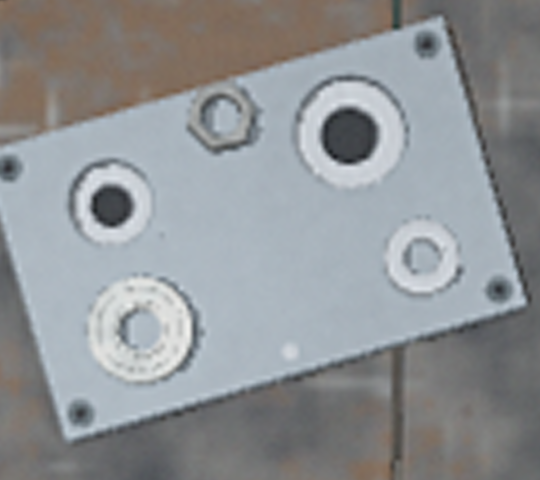

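```bash
python3 -c "
from h import *
plan([(452,138,100,119)])"
```

```text
now [461.5  -5.9 280.2] yaw 112.3 t 3.1 w 30.1
[np.float64(0.229), np.float64(0.901), np.float64(0.684)] [np.float64(0.0), np.float64(-0.224), np.float64(-0.001)]
```

play_rows(delta_pos=[[0.23,0.9,0.685],[0.23,0.9,0.685],[0.23,0.9,0.685],[0.23,0.9,0.685],[0.23,0.9,0.685],[0.23,0.9,0.685],[0.23,0.9,0.685],[0.23,0.9,0.685],[0.23,0.9,0.685],[0.23,0.9,0.685]], delta_rot=[[0,-0.225,0],[0,-0.225,0],[0,-0.225,0],[0,-0.225,0],[0,-0.225,0],[0,-0.225,0],[0,-0.225,0],[0,-0.225,0],[0,-0.225,0],[0,-0.225,0]], hand=[-0.35,-0.35,-0.35,-0.35,-0.35,-0.35,-0.35,-0.35,-0.35,-0.35])

```text
time_s: 3.93
tool_pos: [453.2, 137.6, 101.6]
ee_rot: [[0.875, 0.002, -0.484], [0.484, 0.0, 0.875], [0.002, -1.0, -0.001]]
force: [0.4, -1.5, -0.1]
grip_width: 30.0
```

```bash
python3 -c "
from h import *
plan([(452,138,24,119)])
snap('scene','s1')
snap('top','t1');cv2.imwrite('pics/t1c.png',cv2.resize(cv2.imread('pics/t1.png')[165:285,215:395],None,fx=4,fy=4))"
```

```text
now [453.2 137.6 101.6] yaw 119.0 t 3.9333 w 30.0
[np.float64(-0.005), np.float64(0.388), np.float64(0.005)] [np.float64(0.001), np.float64(-0.001), np.float64(0.003)]
```

View pics/s1.png

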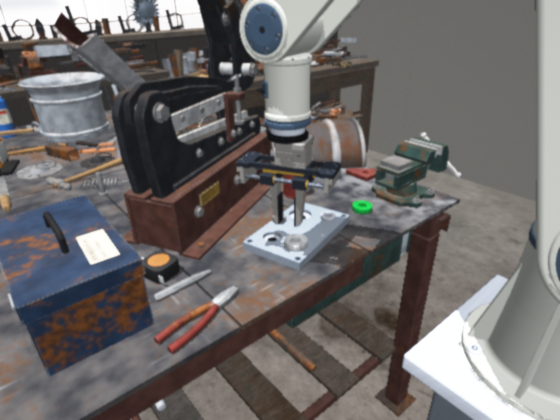

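View pics/t1c.png

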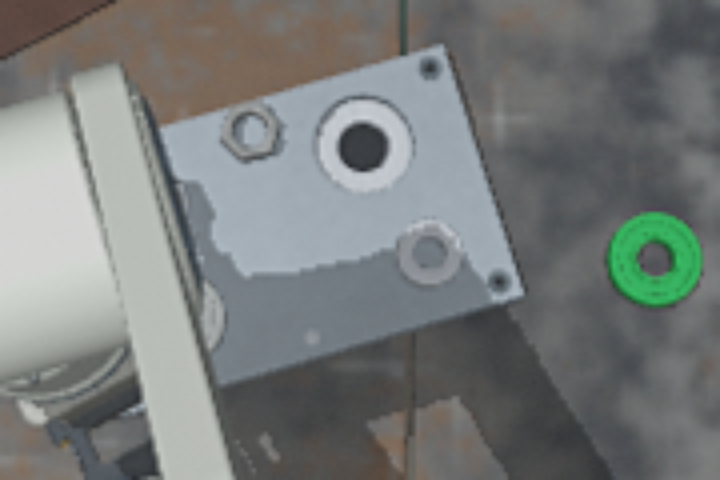

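play_rows(delta_pos=[[0,0.2,0],[0,0.3,0],[0,0.36,0],[0,0.388,0],[0,0.388,0],[0,0.388,0],[0,0.388,-0.02],[0,0.388,-0.04],[0,0.388,-0.06],[0,0.388,-0.08]], delta_rot=[[0,0,0],[0,0,0],[0,0,0],[0,0,0],[0,0,0],[0,0,0],[0,0,0],[0,0,0],[0,0,0],[0,0,0]], hand=[-0.35,-0.35,-0.35,-0.35,-0.35,-0.35,-0.35,-0.35,-0.35,-0.35])

```text
time_s: 4.87
tool_pos: [461.6, 123.4, 24.5]
ee_rot: [[0.875, 0.003, -0.484], [0.484, 0.001, 0.875], [0.003, -1.0, -0.001]]
force: [-1.4, 1.3, 1.1]
grip_width: 29.8
```

```bash
python3 -c "
from h import *
plan([(503,47,24,119)])
snap('scene','s2');cv2.imwrite('pics/s2c.png',cv2.resize(cv2.imread('pics/s2.png')[170:290,210:390],None,fx=4,fy=4,interpolation=2))
snap('wrist','w3')"
```

```text
now [461.6 123.4  24.5] yaw 118.9 t 4.8667 w 29.8
[np.float64(-0.004), np.float64(0.003), np.float64(-0.435)] [np.float64(0.001), np.float64(-0.002), np.float64(0.005)]
```

View pics/s2c.png

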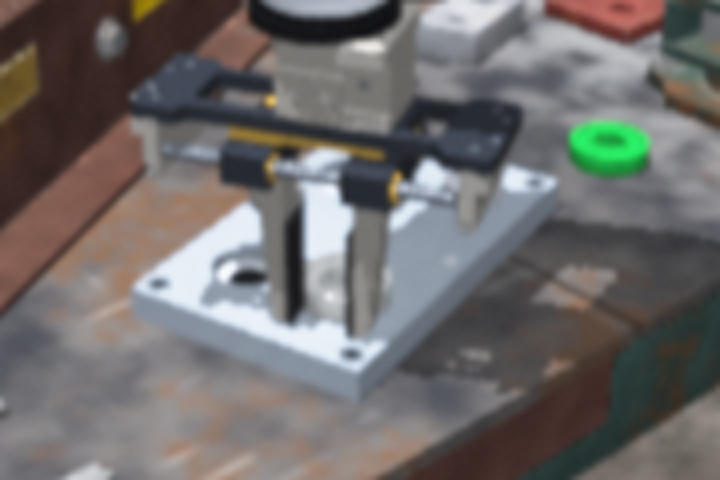

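View pics/w3.png

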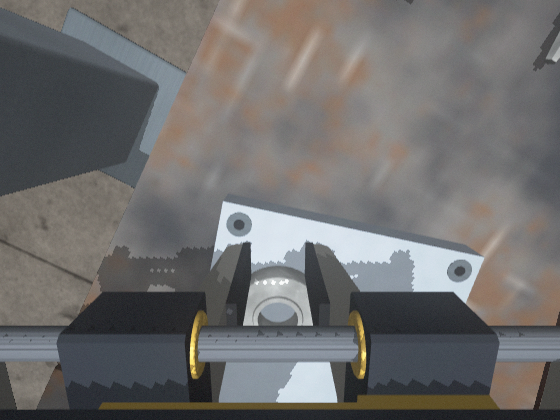

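play_rows(delta_pos=[[0,0,-0.03],[0,0,-0.07],[0,0,-0.11],[0,0,-0.155],[0,0,-0.2],[0,0,-0.245],[0,0,-0.29],[0,0,-0.335],[0,0,-0.38],[0,0,-0.42]], delta_rot=[[0,0,0],[0,0,0],[0,0,0],[0,0,0],[0,0,0],[0,0,0],[0,0,0],[0,0,0],[0,0,0],[0,0,0]], hand=[-0.35,-0.35,-0.35,-0.35,-0.35,-0.35,-0.35,-0.35,-0.35,-0.35])

```text
time_s: 5.8
tool_pos: [502.7, 48.7, 24.3]
ee_rot: [[0.875, 0.003, -0.483], [0.483, 0.0, 0.875], [0.003, -1.0, -0.001]]
force: [-0.3, 1.1, -0.1]
grip_width: 29.8
```

```bash
python3 -c "
from h import *
plan([(503,47,24,119)])
snap('top','t3');cv2.imwrite('pics/t3c.png',cv2.resize(cv2.imread('pics/t3.png')[165:285,215:395],None,fx=4,fy=4,interpolation=2))
snap('wrist','w4')"
```

```text
now [502.7  48.7  24.3] yaw 118.9 t 5.8 w 29.8
[np.float64(-0.003), np.float64(0.001), np.float64(-0.008)] [np.float64(0.002), np.float64(-0.003), np.float64(0.005)]
```

View pics/t3c.png

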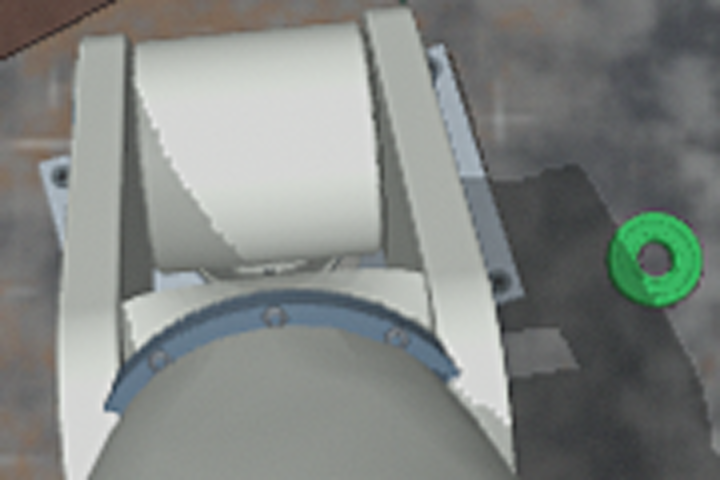

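View pics/w4.png

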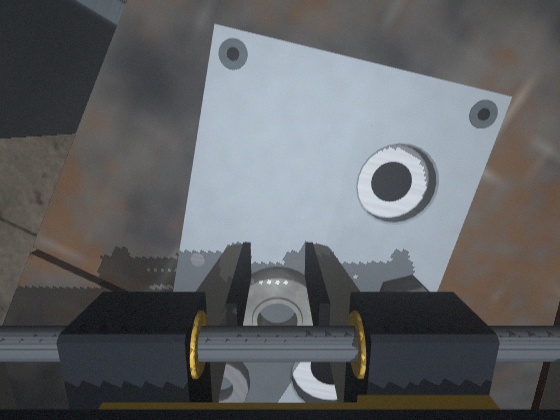

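```bash
python3 -c "
from h import *
q=np.load('w4.npz');c={k:q[k] for k in 'KRt'}
# outer top edge and hole
for u,v in [(276,268),(276,298)]: print(ray('wrist',u,v,35,c))
for off in (28,30,31,32): 
  p=np.array([502.7,48.7])-off*np.array([-.483,.875]); X=lambda r:[p[0]-.483*r,p[1]+.875*r,35]
  print(off,p,proj(c,X(26)),proj(c,X(11)))
"
```

```text
[502.49136647  47.47634463  35.        ]
[510.8632449   32.25156545  35.        ]
28 [516.224  24.2  ] [277.49227779 269.81703292] [277.50478253 295.71378791]
30 [517.19  22.45] [277.49397791 273.33792036] [277.50640785 299.07975777]
31 [517.673  21.575] [277.49482412 275.09037709] [277.50721691 300.75527651]
32 [518.156  20.7  ] [277.49566777 276.83754132] [277.50802357 302.42584718]
```

```bash
python3 -c "
from h import *
c=np.array([516.2,24.2])
plan([(*(c+28*np.array([np.cos(np.radians(a)),np.sin(np.radians(a))])),24,a) for a in 118.9+3*np.arange(1,11)])
"
```

```text
now [503.1  48.6  24.4] yaw 118.9 t 5.9 w 29.7
[np.float64(-0.009), np.float64(0.002), np.float64(0.001)] [np.float64(0.003), np.float64(-0.101), np.float64(0.006)]
[np.float64(-0.016), np.float64(0.002), np.float64(0.001)] [np.float64(0.003), np.float64(-0.201), np.float64(0.006)]
[np.float64(-0.023), np.float64(0.002), np.float64(0.0)] [np.float64(0.003), np.float64(-0.301), np.float64(0.006)]
[np.float64(-0.031), np.float64(0.002), np.float64(-0.002)] [np.float64(0.003), np.float64(-0.401), np.float64(0.006)]
[np.float64(-0.038), np.float64(0.002), np.float64(-0.003)] [np.float64(0.003), np.float64(-0.501), np.float64(0.006)]
[np.float64(-0.045), np.float64(0.002), np.float64(-0.005)] [np.float64(0.003), np.float64(-0.601), np.float64(0.006)]
[np.float64(-0.052), np.float64(0.002), np.float64(-0.008)] [np.float64(0.004), np.float64(-0.701), np.float64(0.005)]
[np.float64(-0.058), np.float64(0.002), np.float64(-0.011)] [np.float64(0.004), np.float64(-0.801), np.float64(0.005)]
[np.float64(-0.065), np.float64(0.002), np.float64(-0.014)] [np.float64(0.004), np.float64(-0.901), np.float64(0.005)]
[np.float64(-0.071), np.float64(0.002), np.float64(-0.017)] [np.float64(0.004), np.float64(-1.001), np.float64(0.005)]
```

play_rows(delta_pos=[[-0.007,0.002,-0.001],[-0.015,0.002,-0.002],[-0.023,0.002,-0.004],[-0.03,0.002,-0.006],[-0.038,0.002,-0.008],[-0.045,0.002,-0.011],[-0.052,0.002,-0.014],[-0.058,0.002,-0.017],[-0.065,0.002,-0.02],[-0.071,0.002,-0.023]], delta_rot=[[0,-0.1,0],[0,-0.2,0],[0,-0.3,0],[0,-0.4,0],[0,-0.5,0],[0,-0.6,0],[0,-0.7,0],[0,-0.8,0],[0,-0.9,0],[0,-1,0]], hand=[-0.35,-0.35,-0.35,-0.35,-0.35,-0.35,-0.35,-0.35,-0.35,-0.35])

```text
time_s: 6.73
tool_pos: [492.5, 37.9, 23.9]
ee_rot: [[0.515, 0.003, -0.857], [0.857, 0.0, 0.515], [0.002, -1.0, -0.002]]
force: [-1.4, 0.6, -0.4]
grip_width: 30.1
```

```bash
python3 -c "
from h import *
plan([(573-28*.886,-5.5+28*.463,24,152.4)])
snap('wrist','w5');snap('scene','s5');cv2.imwrite('pics/s5c.png',cv2.resize(cv2.imread('pics/s5.png')[170:290,210:390],None,fx=4,fy=4,interpolation=2))"
```

```text
now [492.5  37.9  23.9] yaw 149.0 t 6.7333 w 30.1
[np.float64(0.013), np.float64(0.0), np.float64(-0.317)] [np.float64(0.004), np.float64(-0.113), np.float64(0.003)]
```

View pics/w5.png

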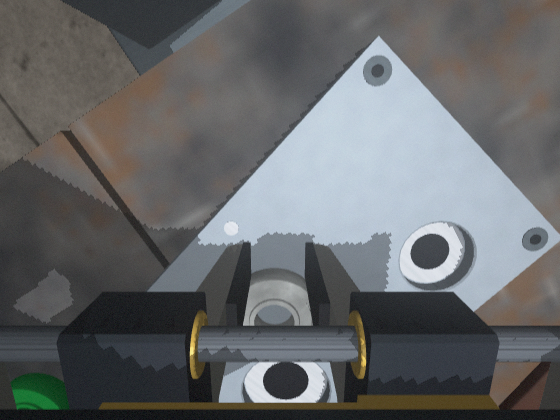

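View pics/s5c.png

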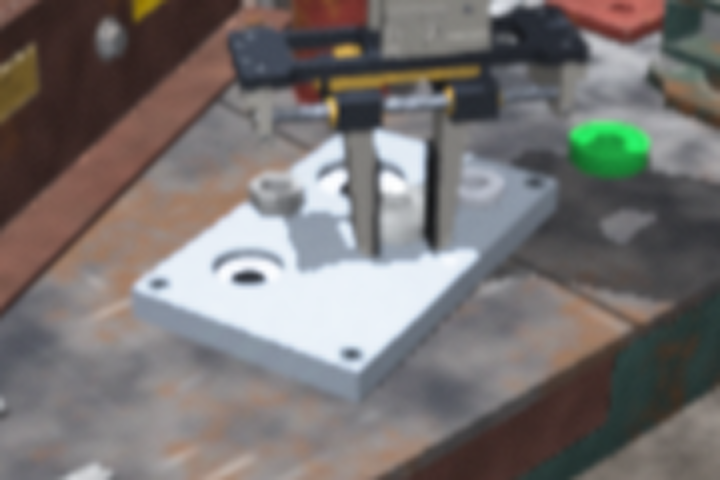

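play_rows(delta_pos=[[0.001,0,-0.02],[0.002,0,-0.045],[0.003,0,-0.07],[0.004,0,-0.095],[0.005,0,-0.12],[0.007,0,-0.145],[0.008,0,-0.17],[0.01,0,-0.195],[0.011,0,-0.22],[0.012,0,-0.24]], delta_rot=[[0,-0.03,0],[0,-0.06,0],[0,-0.09,0],[0,-0.113,0],[0,-0.113,0],[0,-0.113,0],[0,-0.113,0],[0,-0.113,0],[0,-0.113,0],[0,-0.113,0]], hand=[-0.35,-0.35,-0.35,-0.35,-0.35,-0.35,-0.35,-0.35,-0.35,-0.35])

```text
time_s: 7.67
tool_pos: [535.4, 14.8, 24.1]
ee_rot: [[0.465, 0.003, -0.885], [0.885, 0.0, 0.465], [0.002, -1.0, -0.003]]
force: [-1.5, 0.8, 0.3]
grip_width: 29.6
```

```bash
python3 -c "
from h import *
plan([(573-28*.886,-5.5+28*.463,24,152.4)])
snap('wrist','w6')"
```

```text
now [535.4  14.8  24.1] yaw 152.3 t 7.6667 w 29.6
[np.float64(-0.003), np.float64(0.0), np.float64(-0.073)] [np.float64(0.005), np.float64(-0.004), np.float64(0.003)]
```

View pics/w6.png

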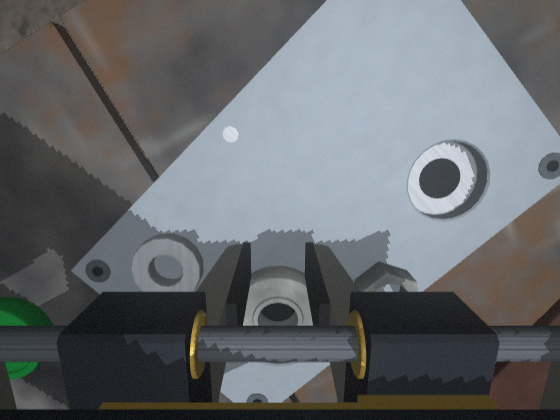

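play_rows(delta_pos=[[-0.001,0,-0.01],[-0.001,0,-0.02],[-0.002,0,-0.03],[-0.002,0,-0.04],[-0.003,0,-0.048],[-0.003,0,-0.055],[-0.003,0,-0.06],[-0.003,0,-0.065],[-0.003,0,-0.07],[-0.003,0,-0.073]], delta_rot=[[0,0,0],[0,0,0],[0,0,0],[0,0,0],[0,0,0],[0,0,0],[0,0,0],[0,0,0],[0,0,0],[0,0,0]], hand=[-0.35,-0.35,-0.35,-0.35,-0.35,-0.35,-0.35,-0.35,-0.35,-0.35])

```text
time_s: 8.55
tool_pos: [548.8, 7.2, 24.2]
ee_rot: [[0.465, 0.004, -0.885], [0.885, 0.0, 0.465], [0.002, -1.0, -0.003]]
force: [-0.6, 0.7, 0.4]
grip_width: 30.0
```

```bash
python3 -c "
from h import *
plan([(573-28*.886,-5.5+28*.463,24,152.4)])
snap('wrist','w7');snap('scene','s7');cv2.imwrite('pics/s7c.png',cv2.resize(cv2.imread('pics/s7.png')[170:290,210:390],None,fx=4,fy=4,interpolation=2))"
```

```text
now [548.8   7.2  24.2] yaw 152.3 t 8.55 w 30.0
[np.float64(0.0), np.float64(0.001), np.float64(0.003)] [np.float64(0.006), np.float64(-0.004), np.float64(0.004)]
```

View pics/w7.png

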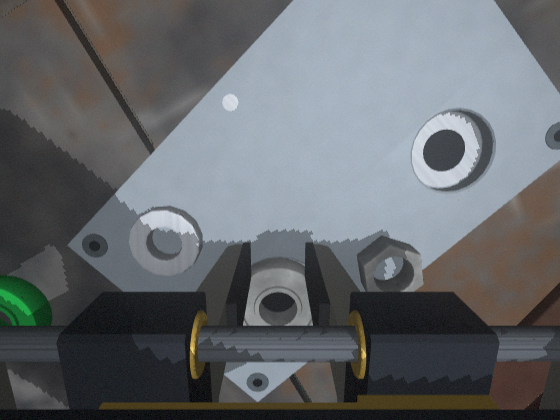

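View pics/s7c.png

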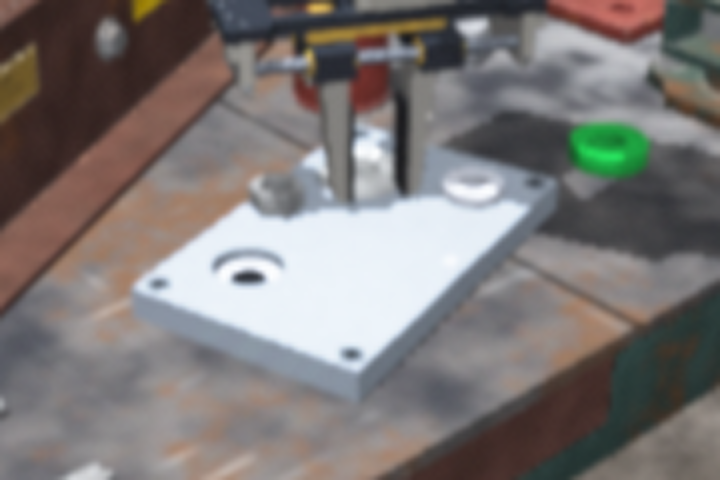

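```bash
python3 -c "
from h import *
q=np.load('w7.npz');K,R,t,d=q['K'],q['R'],q['t'],q['d']
def W(u,v): return (R.T@(np.linalg.inv(K)@np.array([u,v,1.])*d[v,u]-t)).round(1)
for u,v in [(277,272),(277,280),(277,285),(262,290),(292,290),(255,310),(298,310),(240,130),(165,212),(277,240)]: print(u,v,W(u,v))
"
```

```text
277 272 [554.7   3.6  24.8]
277 280 [560.2   0.7  22.1]
277 285 [ 5.625e+02 -5.000e-01  2.320e+01]
262 290 [561.5  -9.6  22.8]
292 290 [568.5   5.9  24.6]
255 310 [570.2 -18.8  24.2]
298 310 [581.2   3.2  24.9]
240 130 [478.5  22.5  19.4]
165 212 [496.4 -30.5  29.2]
277 240 [540.   11.4  18.9]
```

```bash
python3 -c "
from h import *
plan([(548.8,7,110,152),(530,-35,110,122.5)])"
```

```text
now [548.9   7.2  24.2] yaw 152.3 t 8.65 w 30.1
[np.float64(0.0), np.float64(-0.429), np.float64(-0.002)] [np.float64(0.007), np.float64(0.01), np.float64(0.004)]
[np.float64(-0.23), np.float64(-0.429), np.float64(-0.016)] [np.float64(0.005), np.float64(0.993), np.float64(0.006)]
```

play_rows(delta_pos=[[0,-0.15,0.01],[0,-0.3,0.01],[0,-0.43,0],[0,-0.43,0],[-0.05,-0.43,0],[-0.1,-0.43,0],[-0.15,-0.43,0],[-0.2,-0.43,0],[-0.23,-0.43,-0.016],[-0.23,-0.43,-0.016]], delta_rot=[[0,0,0],[0,0,0],[0,0,0],[0,0.15,0],[0,0.35,0],[0,0.55,0],[0,0.75,0],[0,0.95,0],[0,1,0],[0,1,0]], hand=[-0.35,-0.35,-0.35,-0.35,-0.4,-0.45,-0.52,-0.52,-0.52,-0.52])

```text
time_s: 9.48
tool_pos: [530.1, -36.0, 110.3]
ee_rot: [[0.845, 0.005, -0.534], [0.534, -0.0, 0.845], [0.004, -1.0, -0.002]]
force: [-0.5, 0.2, -0.2]
grip_width: 22.0
```

```bash
python3 -c "
from h import *
plan([(511.7,-75,110,92.8)])
snap('wrist','w8')"
```

```text
now [530.1 -36.  110.3] yaw 122.3 t 9.4833 w 22.0
[np.float64(-0.182), np.float64(0.001), np.float64(-0.116)] [np.float64(0.003), np.float64(0.983), np.float64(0.008)]
```

View pics/w8.png

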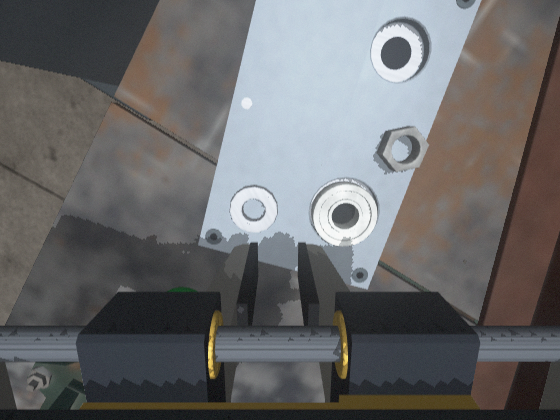

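play_rows(delta_pos=[[-0.06,0,-0.05],[-0.12,0,-0.1],[-0.182,0,-0.116],[-0.182,0,-0.116],[-0.182,0,-0.116],[-0.182,0,-0.116],[-0.182,0,-0.116],[-0.182,0,-0.116],[-0.182,0,-0.116],[-0.182,0,-0.116]], delta_rot=[[0,0.2,0],[0,0.4,0],[0,0.6,0],[0,0.8,0],[0,0.983,0],[0,0.983,0],[0,0.983,0],[0,0.983,0],[0,0.983,0],[0,0.983,0]], hand=[-0.52,-0.52,-0.52,-0.52,-0.52,-0.52,-0.52,-0.52,-0.52,-0.52])

```text
time_s: 10.37
tool_pos: [512.2, -74.4, 110.2]
ee_rot: [[0.999, 0.005, -0.053], [0.053, 0.0, 0.999], [0.005, -1.0, -0.0]]
force: [-0.1, -0.1, -0.5]
grip_width: 21.7
```

```bash
python3 -c "
from h import *
snap('wrist','w9')
for n,x,y,z,D in [('ring',510,-40,30,38),('small',538.5,114,20,42),('bear',573,-5.5,25,52)]: print(n,circ('w9',z,x,y,D),circ('w8',z,x,y,D))
plan([(511.7,-75,24,92.8)])
"
```

```text
ring [48.9, 510.5, -40.2, 36.0] [48.1, 510.5, -40.2, 36.0]
small [9.8, 543.0, 102.2, 43.0] [50.6, 538.2, 112.0, 38.0]
bear [56.9, 575.2, -7.0, 51.0] [57.7, 575.2, -7.0, 51.0]
now [512.1 -74.4 110.1] yaw 93.0 t 10.4167 w 22.3
[np.float64(-0.004), np.float64(0.431), np.float64(-0.003)] [np.float64(0.0), np.float64(0.007), np.float64(0.009)]
```

View pics/w9.png

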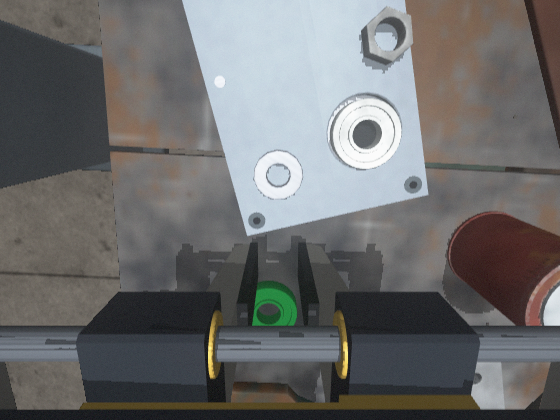

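play_rows(delta_pos=[[-0.004,0.2,0],[-0.004,0.35,0],[-0.004,0.41,0],[-0.004,0.431,0],[-0.004,0.431,0],[-0.004,0.431,0.015],[-0.004,0.431,0.035],[-0.004,0.431,0.055],[-0.004,0.431,0.075],[-0.004,0.431,0.095]], delta_rot=[[0,0,0],[0,0,0],[0,0,0],[0,0,0],[0,0,0],[0,0,0],[0,0,0],[0,0,0],[0,0,0],[0,0,0]], hand=[-0.52,-0.52,-0.52,-0.52,-0.52,-0.52,-0.52,-0.52,-0.52,-0.52])

```text
time_s: 11.25
tool_pos: [511.2, -55.0, 24.7]
ee_rot: [[0.999, 0.006, -0.053], [0.053, 0.0, 0.999], [0.006, -1.0, -0.0]]
force: [0.0, -0.5, 0.3]
grip_width: 22.2
```

```bash
python3 -c "
from h import *
snap('wrist','w10')
plan([(506,40.5,24,92.8)])
"
```

```text
now [511.  -54.5  24.5] yaw 93.0 t 11.3 w 22.1
[np.float64(0.0), np.float64(0.003), np.float64(0.476)] [np.float64(0.0), np.float64(0.007), np.float64(0.011)]
```

View pics/w10.png

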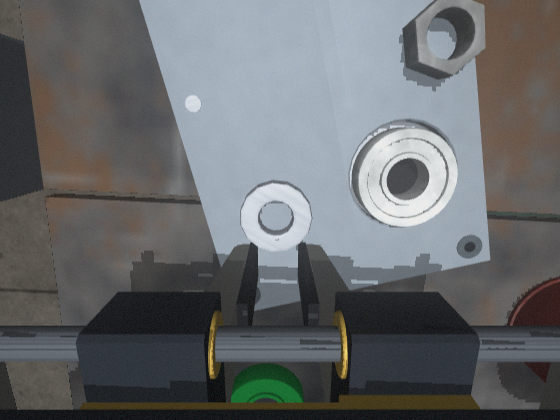

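play_rows(delta_pos=[[0,0.002,0.03],[0,0.002,0.08],[0,0.002,0.135],[0,0.002,0.19],[0,0.002,0.245],[0,0.002,0.3],[0,0.002,0.345],[0,0.002,0.38],[0,0.002,0.405],[0,0.002,0.42]], delta_rot=[[0,0,0],[0,0,0],[0,0,0],[0,0,0],[0,0,0],[0,0,0],[0,0,0],[0,0,0],[0,0,0],[0,0,0]], hand=[-0.52,-0.52,-0.52,-0.52,-0.52,-0.52,-0.52,-0.52,-0.52,-0.52])

```text
time_s: 12.13
tool_pos: [506.5, 30.1, 24.1]
ee_rot: [[0.999, 0.005, -0.053], [0.053, 0.0, 0.999], [0.005, -1.0, -0.0]]
force: [-0.2, -0.9, -0.2]
grip_width: 22.1
```

```bash
python3 -c "
from h import *
snap('wrist','w11')
for f,x,y in (('w10',510,-33),('w11',506.5,51)):
  print(circ(f,30,x,y,38))
print(circ('w11',20,538.5,114,42))
plan([(506,40.5,24,92.8)])
"
```

```text
[51.0, 508.5, -29.8, 36.0]
[45.5, 503.8, 55.5, 35.0]
[57.8, 537.2, 113.0, 37.0]
now [506.5  30.2  24.1] yaw 93.1 t 12.1833 w 22.2
[np.float64(0.0), np.float64(0.0), np.float64(0.052)] [np.float64(0.0), np.float64(0.008), np.float64(0.011)]
```

View pics/w11.png

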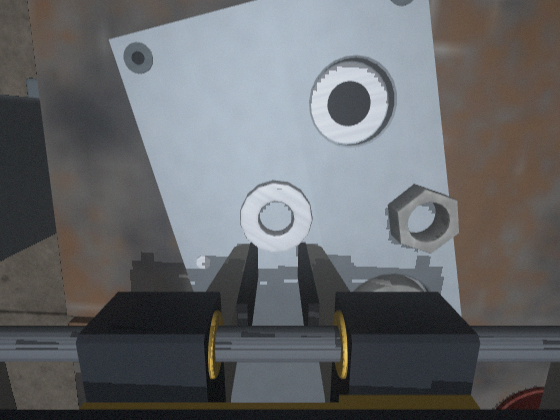

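```bash
python3 -c "
from h import *
c=np.array([505.1,55.4])
plan([(*(c-25.*np.array([np.cos(np.radians(a)),np.sin(np.radians(a))])),24,a) for a in 93-3*np.arange(1,11)])
"
```

```text
now [506.5  30.2  24.1] yaw 93.1 t 12.1833 w 22.2
[np.float64(-0.007), np.float64(0.0), np.float64(0.001)] [np.float64(0.0), np.float64(0.102), np.float64(0.011)]
[np.float64(-0.014), np.float64(0.0), np.float64(0.002)] [np.float64(-0.001), np.float64(0.202), np.float64(0.011)]
[np.float64(-0.02), np.float64(0.0), np.float64(0.003)] [np.float64(-0.001), np.float64(0.302), np.float64(0.011)]
[np.float64(-0.027), np.float64(0.0), np.float64(0.004)] [np.float64(-0.001), np.float64(0.402), np.float64(0.011)]
[np.float64(-0.033), np.float64(0.0), np.float64(0.006)] [np.float64(-0.002), np.float64(0.502), np.float64(0.01)]
[np.float64(-0.039), np.float64(0.0), np.float64(0.007)] [np.float64(-0.002), np.float64(0.602), np.float64(0.01)]
[np.float64(-0.045), np.float64(0.0), np.float64(0.01)] [np.float64(-0.002), np.float64(0.702), np.float64(0.01)]
[np.float64(-0.051), np.float64(0.0), np.float64(0.012)] [np.float64(-0.002), np.float64(0.802), np.float64(0.01)]
[np.float64(-0.057), np.float64(0.0), np.float64(0.015)] [np.float64(-0.003), np.float64(0.902), np.float64(0.01)]
[np.float64(-0.063), np.float64(0.0), np.float64(0.018)] [np.float64(-0.003), np.float64(1.002), np.float64(0.01)]
```

play_rows(delta_pos=[[-0.007,0,0.002],[-0.014,0,0.003],[-0.02,0,0.005],[-0.027,0,0.007],[-0.033,0,0.009],[-0.039,0,0.011],[-0.045,0,0.014],[-0.051,0,0.017],[-0.057,0,0.02],[-0.063,0,0.023]], delta_rot=[[0,0.1,0],[0,0.2,0],[0,0.3,0],[0,0.4,0],[0,0.5,0],[0,0.6,0],[0,0.7,0],[0,0.8,0],[0,0.9,0],[0,1,0]], hand=[-0.52,-0.52,-0.52,-0.52,-0.52,-0.52,-0.52,-0.52,-0.52,-0.52])

```text
time_s: 13.02
tool_pos: [493.6, 33.8, 23.9]
ee_rot: [[0.89, 0.005, 0.456], [-0.456, 0.0, 0.89], [0.005, -1.0, 0.003]]
force: [0.2, -0.2, 0.9]
grip_width: 22.0
```

```bash
python3 -c "
from h import *
snap('wrist','w12')
a=circ('w12',30,505.5,56,38);b=circ('w12',20,538.5,114,42);print(a,b)
s=observe();R=np.array(s['ee_rot']);d=np.array([b[1]-a[1],b[2]-a[2],0]);print('delta tool mm',R.T@d, 'angle',np.degrees(np.arctan2(d[1],d[0])))
plan([(538.5-25.3*np.cos(1.043),114-25.3*np.sin(1.043),24,59.8)])
"
```

```text
[49.6, 503.5, 58.8, 35.0] [58.5, 538.2, 113.5, 38.0]
delta tool mm [ 5.69983418  0.19872436 64.5263698 ] angle 57.610212976913466
now [493.3  33.9  23.9] yaw 62.7 t 13.0667 w 21.8
[np.float64(0.01), np.float64(0.0), np.float64(0.333)] [np.float64(-0.005), np.float64(0.095), np.float64(0.008)]
```

View pics/w12.png

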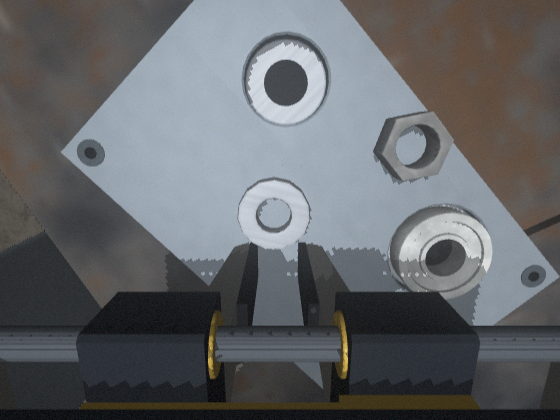

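play_rows(delta_pos=[[0.001,0,0.02],[0.002,0,0.045],[0.004,0,0.07],[0.006,0,0.1],[0.008,0,0.13],[0.01,0,0.16],[0.011,0,0.185],[0.012,0,0.21],[0.012,0,0.23],[0.012,0,0.245]], delta_rot=[[0,0.02,0],[0,0.04,0],[0,0.06,0],[0,0.08,0],[0,0.1,0],[0,0.1,0],[0,0.1,0],[0,0.1,0],[0,0.1,0],[0,0.1,0]], hand=[-0.52,-0.52,-0.52,-0.52,-0.52,-0.52,-0.52,-0.52,-0.52,-0.52])

```text
time_s: 13.9
tool_pos: [518.2, 76.8, 24.0]
ee_rot: [[0.863, 0.005, 0.505], [-0.505, 0.0, 0.863], [0.004, -1.0, 0.003]]
force: [0.2, 0.4, -0.2]
grip_width: 21.8
```

```bash
python3 -c "
from h import *
snap('wrist','w13')
q=np.load('w13.npz');c={k:q[k] for k in 'KRt'}
plan([(538.5-25.3*np.cos(1.043),114-25.3*np.sin(1.043),24,59.8)])
print(circ('w13',30,530,99,38))
"
```

```text
now [518.5  77.1  24.1] yaw 59.7 t 13.95 w 21.9
[np.float64(-0.007), np.float64(0.001), np.float64(0.084)] [np.float64(-0.006), np.float64(-0.004), np.float64(0.008)]
[53.4, 531.0, 98.8, 35.0]
```

View pics/w13.png

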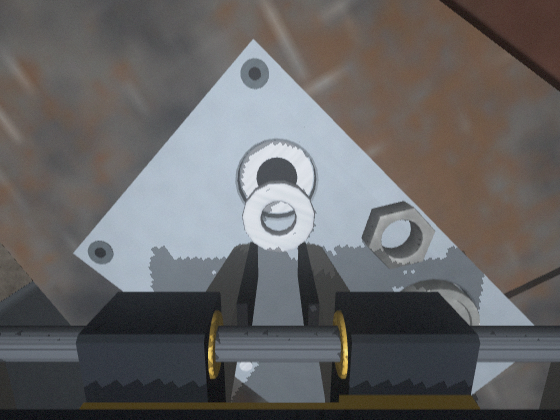

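play_rows(delta_pos=[[-0.001,0,0.01],[-0.002,0,0.02],[-0.003,0,0.03],[-0.004,0,0.04],[-0.005,0,0.05],[-0.006,0,0.06],[-0.006,0,0.068],[-0.006,0,0.075],[-0.006,0,0.08],[-0.006,0,0.084]], delta_rot=[[0,0,0],[0,0,0],[0,0,0],[0,0,0],[0,0,0],[0,0,0],[0,0,0],[0,0,0],[0,0,0],[0,0,0]], hand=[-0.52,-0.52,-0.52,-0.52,-0.52,-0.52,-0.52,-0.52,-0.52,-0.52])

```text
time_s: 14.78
tool_pos: [525.9, 92.3, 24.1]
ee_rot: [[0.863, 0.005, 0.505], [-0.505, 0.001, 0.863], [0.004, -1.0, 0.003]]
force: [-0.5, -0.4, 0.2]
grip_width: 22.3
```

```bash
python3 -c "
from h import *
snap('wrist','w14')
plan([(538.5-25.3*np.cos(1.043),114-25.3*np.sin(1.043),24,59.8)])
"
```

```text
now [526.   92.3  24.1] yaw 59.7 t 14.8333 w 22.3
[np.float64(-0.001), np.float64(0.001), np.float64(-0.001)] [np.float64(-0.006), np.float64(-0.004), np.float64(0.009)]
```

View pics/w14.png

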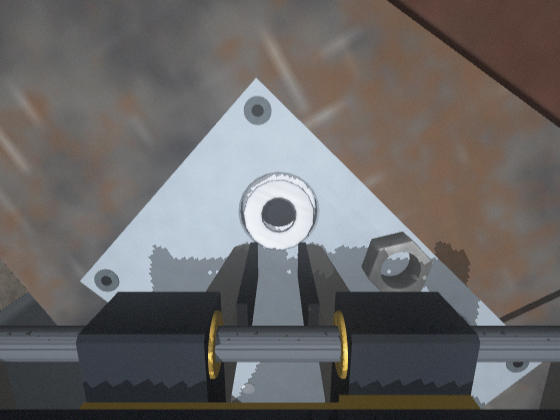

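```bash
cat >> h.py <<'E'
def hts(f,x,y,r,z):
    q=np.load(f'{f}.npz');K,R,t,d=q['K'],q['R'],q['t'],q['d'];c={k:q[k] for k in 'KRt'}
    o=[]
    for a in range(0,360,30):
        u,v=proj(c,[x+r*np.cos(np.radians(a)),y+r*np.sin(np.radians(a)),z]).round().astype(int)
        if not(0<=u<560 and 0<=v<420): continue
        D=np.median(d[v-1:v+2,u-1:u+2]);o.append((a,round(float((R.T@(np.linalg.inv(K)@np.array([u,v,1.])*D-t))[2]),1)))
    print(f,o)
E
python3 -c "
from h import *
hts('w14',538.5,114,14,30);hts('w14',538.5,114,29,20)
cv2.imwrite('pics/w14c.png',cv2.resize(cv2.imread('pics/w14.png')[160:265,210:350],None,fx=5,fy=5,interpolation=2))"
```

```text
w14 [(0, 22.7), (30, 21.3), (60, 21.1), (90, 21.9), (120, 23.4), (150, 25.5), (180, 27.6), (210, 28.6), (240, 29.0), (270, 28.3), (300, 27.1), (330, 24.8)]
w14 [(0, 19.7), (30, 19.6), (60, 19.5), (90, 19.4), (120, 19.4), (150, 19.6), (180, 19.4), (210, 44.4), (240, 19.3), (270, 42.1), (300, 19.7), (330, 20.1)]
```

View pics/w14c.png

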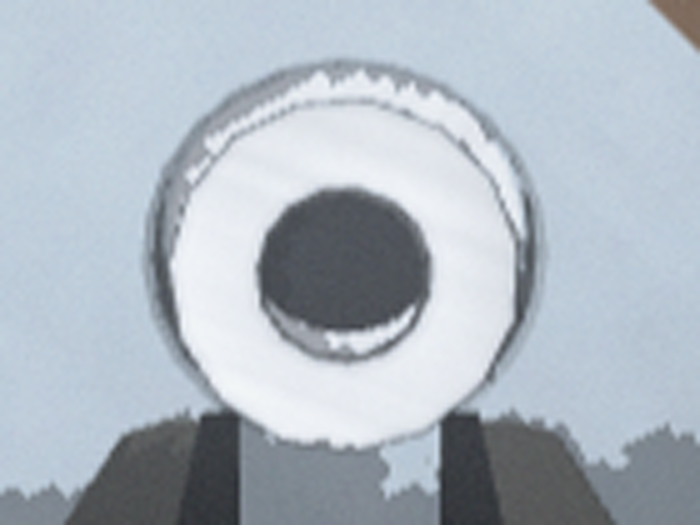

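play_rows(delta_pos=[[0,0,0.004],[0,0,0.008],[0,0,0.012],[0,0,0.016],[0,0,0.02],[0,0,0.023],[0,0,0.025],[0,0,0.025],[0,0,0.025],[0,0,0.025]], delta_rot=[[0,0,0],[0,0,0],[0,0,0],[0,0,0],[0,0,0],[0,0,0],[0,0,0],[0,0,0],[0,0,0],[0,0,0]], hand=[-0.52,-0.52,-0.52,-0.52,-0.52,-0.52,-0.52,-0.52,-0.52,-0.52])

```text
time_s: 15.67
tool_pos: [528.5, 96.6, 24.1]
ee_rot: [[0.863, 0.005, 0.505], [-0.505, 0.001, 0.863], [0.004, -1.0, 0.003]]
force: [-0.4, 0.3, -0.1]
grip_width: 22.5
```

```bash
python3 -c "
from h import *
snap('wrist','w15')
hts('w15',538.5,114,14,25);hts('w15',538.5,114,29,20)
plan([(526,92,110,60)])
cv2.imwrite('pics/w15c.png',cv2.resize(cv2.imread('pics/w15.png')[160:265,210:350],None,fx=5,fy=5,interpolation=2))"
```

```text
w15 [(0, 19.7), (30, 19.5), (60, 19.2), (90, 19.9), (120, 20.0), (150, 19.6), (180, 20.1), (210, 20.0), (240, 19.8), (270, 19.6), (300, 19.6), (330, 19.7)]
w15 [(0, 19.3), (30, 19.5), (60, 19.5), (90, 20.1), (120, 20.1), (150, 19.2), (180, 19.5), (210, 53.3), (240, 19.5), (270, 52.6), (300, 19.4), (330, 19.8)]
now [528.5  96.6  24.1] yaw 59.7 t 15.7167 w 22.2
[np.float64(0.003), np.float64(-0.429), np.float64(-0.025)] [np.float64(-0.006), np.float64(-0.011), np.float64(0.008)]
```

View pics/w15c.png

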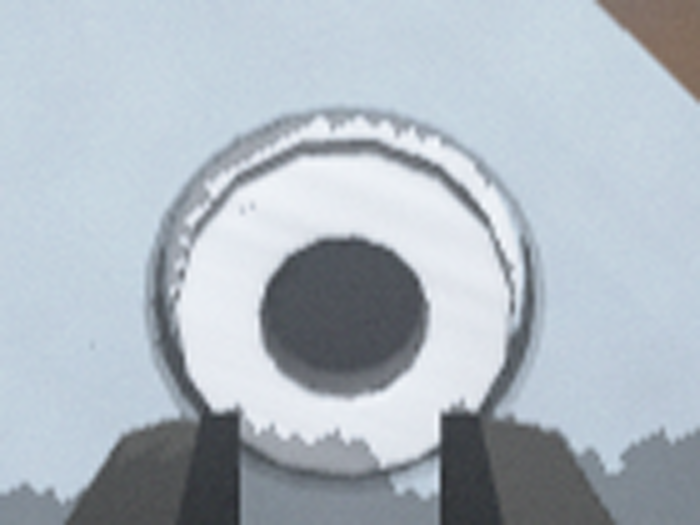

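play_rows(delta_pos=[[0,-0.02,-0.02],[0,-0.2,-0.03],[0,-0.4,-0.05],[0,-0.6,-0.2],[0,-0.75,-0.4],[0,-0.85,-0.5],[0,-0.9,-0.5],[0,-0.9,-0.5],[0,-0.9,-0.5],[0,-0.9,-0.5]], delta_rot=[[0,0,0],[0,0,0],[0,0,0],[0,0,0],[0,0,0],[0,0,0],[0,0,0],[0,0,0],[0,0,0],[0,0,0]], hand=[-0.52,-0.52,-0.52,-0.52,-0.52,-0.52,-0.52,-0.52,-0.52,-0.52])

```text
time_s: 16.55
tool_pos: [476.7, 10.5, 203.0]
ee_rot: [[0.863, 0.005, 0.505], [-0.505, 0.001, 0.863], [0.004, -1.0, 0.003]]
force: [-0.1, 0.9, 0.5]
grip_width: 22.4
```

```bash
python3 -c "
from h import *
snap('wrist','w16')
hts('w16',538.5,114,14,20);hts('w16',538.5,114,29,20)
hts('w16',573,-5.5,18,25);hts('w16',573,-5.5,33,20)
print(circ('w16',25,573,-5.5,52),circ('w16',20,538.5,114,38))
print(observe()['tool_pos'])
cv2.imwrite('pics/w16r.png',rect('w16',20,400,640,-100,170,2))"
```

```text
w16 [(0, 20.3), (30, 19.5), (60, 19.3), (90, 19.6), (120, 19.2), (150, 19.9), (180, 19.7), (210, 19.2), (240, 19.5), (270, 20.6), (300, 19.5), (330, 19.5)]
w16 [(0, 20.1), (30, 19.7), (60, 20.4), (90, 20.2), (120, 20.0), (150, 19.8), (180, 19.5), (210, 20.2), (240, 19.7), (270, 19.9), (300, 19.3), (330, 20.0)]
w16 [(0, 23.0), (30, 22.6), (60, 23.0), (90, 23.4), (120, 23.4), (150, 24.3), (180, 24.0), (210, 23.6), (240, 22.9), (270, 23.1), (300, 22.7), (330, 23.0)]
w16 [(0, 19.1), (30, 19.9), (60, 20.2), (90, 19.5), (120, 19.1), (150, 19.7), (180, 19.8), (210, 19.4), (240, 19.8), (270, 19.8), (300, 19.6), (330, 19.8)]
[55.1, 575.2, -6.8, 51.0] [55.7, 539.2, 114.2, 38.0]
[476.58609328  10.64469498 202.57526837]
```

View pics/w16r.png

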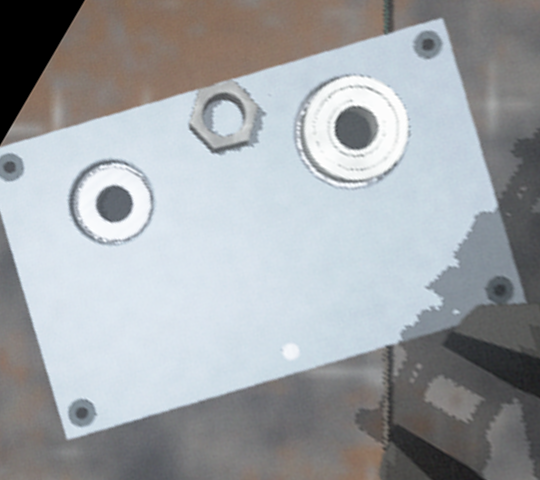

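```bash
python3 -c "
from workcell import *
print(sign_off())"
```

```text
the job is handed in; nothing more can be done
None
```

I pushed both parts into their recesses with the fingertips, cradling each between the two fingers and never gripping or lifting it. I handed the job in at about 16.6 s of the 64 s allowed; the hand-in reports no verdict.

| Part | Recess | Top height in the last wrist depth picture | Distance from recess centre |
|---|---|---|---|
| Thrust ring | small | 19.2–20.6 mm, flush with the plate (about 20 mm) | about 1 mm |
| Ball bearing | large | 22.6–24.3 mm on its sunken (grooved) face; rim read about 24–25 mm just after it dropped (25 mm expected) | about 2.5 mm |

- **Flatness:** both parts looked flat in the last picture.
- **Ring correction:** the first push left the ring tipped on the edge of its recess. About 5 mm more push seated it.
- **Other things:** the nut looks unmoved in the last picture. I did not re-check the other things on the table afterwards, but the fingers stayed over the plate or above everything else. The force readings at the end of each move never exceeded about 2 N.
- **Disagreement:** the bearing's offset is slightly larger than its 2 mm clearance allows. I put that down to the roughly 2 mm calibration error; it is still within the 5 mm limit.

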